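# Put the swabbing kit back into its fitted holders

### The arm

A 6-joint arm with a two-finger parallel gripper is mounted at the origin on a cart in front of the work surface, level with it; the furniture and walls round the work are solid. World frame = base frame: x ahead of the robot, y to its left, z up, the work surface at z = 0. Lengths are in mm, angles in rad, forces in N, time in s.
With the tool pointing down it reaches from about 325 to 875 mm from the base axis. Payload 4.4 kg.
Tool frame: the origin (TCP) lies on the centre line of the jaws, within the pads' length; the fingertips stand ahead of it and the grasp point (between the pads) lies 6 mm ahead of it (ctrl.tcp_to_tips is the z of the fingertips in the tool frame, in mm); z points along the fingers, y is the direction in which the jaws open and shut (so a half turn about z gives the same grasp; the last joint's range is limited). The gripper opens to 85 mm and grips with 20 to 120 N. Pads are 22 mm wide; open, the fingers measure 114 mm over their backs; the gripper's body (76 mm by 85 mm) begins 54 mm behind the grasp point. The pads swing forward as they close: fully open they stand 13 mm farther back than shut.
Start: joints at [0.958, 0.207, 1.542, -0, 1.393, -0.15], TCP at [256.721, 514.511, 256.282] pointing down, gripper open.
Joint ranges: [-2.73, 2.73], [-0.86, 2.22], [0.23, 2.46], [-1.11, 4.25], [0.08, 2.63], [-2.82, 2.82]. Speed limits (rad/s): [2.79, 2.79, 3.14, 3.14, 3.14, 3.14].

### API

Orientations are given as a 3x3 rotation matrix whose columns are the frame's x, y, z axes.
In Python, from plant import ctrl, sensors, optics gives the robot as it stands. Calls block until the motion is done:
- ctrl.move_ptp(position, orientation): joint-space move of the TCP to a pose.
- ctrl.move_l(position, rot=None, vel=150, threshold=None): straight line of the TCP; rot=None keeps the orientation; vel is the mean speed in mm/s. With threshold (N) it stops when the force on the tool has changed by that much, and returns True; else False.
- ctrl.set_joints(angles): joint-space move.
- ctrl.gripper_to(opening, force=None): finger opening in mm; force is the grip in N (None keeps the last); returns when the fingers have stopped.
- ctrl.hold(seconds).
- ctrl.solve_ik(position, orientation): joint angles nearest the present ones, or None.
- sensors.read_state(): the state.
- optics.grab_frame(name): name is "side" or "top" or "wrist"; returns (picture, depth): 480x640x3 uint8, red, green, blue; 480x640 float32, mm along the optical axis (not along the pixel's ray), 0 where there is no reading.
- optics.camera_params(name): a dict with "mtx" (3x3 intrinsics, pixels), "R" (3x3) and "t" (3): a world point X has camera coordinates R X + t; the wrist camera has in their place "T_tool_cam" (4x4, takes a point from camera to tool coordinates, whose origin is the TCP and whose axes are the flange's). Camera axes: x right, y down, z forward; pixel columns grow to the right and rows downward; lengths in mm; the calibration is good to about 2 mm. A picture is of the moment at which its call begins: read the wrist's pose just before it. camera_params takes no time and is no camera call.
A pose or a line that the arm cannot do raises ctrl.MotionError and nothing moves.
- ctrl.finish_job(): hands the job in, once; it reports no verdict.
The state is a dict: "t": time; "q": joint angles; "qvel": joint speeds; "tau": joint torques, N m; "eef_pos": TCP position; "eef_rot": TCP orientation; "force": force on the tool from outside, world axes, zero at the start; "wrist_torque": the same for the moment, N m; "grip_width": finger opening in mm.
Only numpy, scipy, OpenCV 4.12 (cv2) and the standard library are available. Lean on these libraries where they do the work, as an engineer would, in place of code of your own. Each camera call takes 0.05 s, during which the arm holds its last target.

### The job

Tidy the swabbing kit that stands along the front of the bench into its four shallow grey holders: the swab tub into the largest round one, the dropper bottle into the middle-sized round one, the small vial into the smallest round one, and the slide box into the rectangular one. Leave each standing upright, flat on the floor of its own holder, inside the lip.

Things in the scene. Friction and masses are not known exactly. Their poses are not given: they have to be found in the camera images.
- swab_tub_mid (a point): Centre (half-way up, 34 mm above its underside) of the loose round swab tub, 68 mm tall: white lower body 55 mm in diameter, green lid 58 mm in diameter over its upper 34 mm. Stands upright on the worktop; z up, yaw of no meaning. Grasp it across the lid from above.
- dropper_bottle_mid (a point): Centre (half-way up, 40 mm above its underside) of the loose amber dropper bottle with a dark cap, 80 mm tall; body 38 mm in diameter up to 55 mm above its underside, neck and cap above that are narrower and not to be gripped. It stands upright; z up, yaw of no meaning.
- vial_2_mid (a point): Centre (half-way up, 21.5 mm above its underside) of the loose small white vial with a cream cap, 43 mm tall, 20 mm in diameter up to 34 mm above its underside (cap 17 mm). It stands upright; z up, yaw of no meaning.
- slide_box_mid (a point): Centre (half-way up, 18 mm above its underside) of the loose cream slide box with a blue lid, closed: 80 mm long along its x, 32 mm wide along its y, 36 mm tall, z up. Its long side points away from the robot to within about 17 degrees. Grasp it across the 32 mm width, in its upper part, so that the fingertips stay above the lip of the holder.
- holder_large: Largest grey round dish-shaped holder, 82 mm outside, 74 mm inside diameter; for the swab tub. Its lip is 4 mm thick and stands 9 mm above the worktop, its inner floor 4 mm above the worktop. It is fixed to the worktop. Origin: centre of its underside, on the worktop; z up.
- holder_middle: Middle-sized grey round holder, 62 mm outside, 54 mm inside diameter; for the dropper bottle. Its lip is 4 mm thick and stands 9 mm above the worktop, its inner floor 4 mm above the worktop. It is fixed to the worktop. Origin: centre of its underside, on the worktop; z up.
- holder_small: Smallest grey round holder, 44 mm outside, 36 mm inside diameter; for the small vial. Its lip is 4 mm thick and stands 9 mm above the worktop, its inner floor 4 mm above the worktop. It is fixed to the worktop. Origin: centre of its underside, on the worktop; z up.
- holder_box: Grey rectangular holder, 104 x 56 mm outside, 96 mm inside along its x and 48 mm inside along its y; for the slide box, long side along the holder's x (either way round). Its x points away from the robot to within about 17 degrees. Its lip is 4 mm thick and stands 9 mm above the worktop, its inner floor 4 mm above the worktop. It is fixed to the worktop. Origin: centre of its underside, on the worktop; z up.
Things that resemble listed ones, but are neither listed nor needed, are in the scene too. What is shaped like the part that bears dropper_bottle_mid but red or yellow is not meant.

How it is judged (in metres and radians):
At the end, for the whole second after the job is handed in: Each thing rests in its own holder: tub, bottle and vial within 10 mm of their round holder's centre, slide box within 13 mm of the rectangular one's; each within 2.5 mm of the height of standing flat on the holder's floor and tilted under 4 degrees (horizontal distance between swab_tub_mid and holder_large below 0.01 m and z of swab_tub_mid in the frame of holder_large between 0.0355 and 0.0405 m and angle between each of swab_tub_mid, dropper_bottle_mid, vial_2_mid, slide_box_mid's own z axis and vertical below 0.07 rad and linear speed of each of swab_tub, dropper_bottle, vial_2, slide_box below 0.02 m/s and horizontal distance between dropper_bottle_mid and holder_middle below 0.01 m and z of dropper_bottle_mid in the frame of holder_middle between 0.0415 and 0.0465 m and horizontal distance between vial_2_mid and holder_small below 0.01 m and z of vial_2_mid in the frame of holder_small between 0.023 and 0.028 m and horizontal distance between slide_box_mid and holder_box below 0.013 m and z of slide_box_mid in the frame of holder_box between 0.0195 and 0.0245 m); the robot touches nothing.
It also fails if it takes over 128 s, if anything falls off the work surface, if the arm or the gripper's body presses on something with over 40 N, if the wrist force passes 120 N, or if a joint passes its speed limit or range.

## Working session

There is one attempt and no reset: what is moved stays moved. The work goes in short steps, each a Python script; the robot and the scene stay as the last script left them, time stands still between calls to the robot, and variables do not carry over. Pictures are saved under pics/ and viewed, and the job is handed in when it is done.

```bash
mkdir -p pics; ls; python3 - <<'E'
from plant import ctrl,sensors,optics
import cv2,numpy as np
for n in("top","side"):
    p,d=optics.grab_frame(n); cv2.imwrite(f"pics/{n}0.png",p[:,:,::-1]); np.savez(f"{n}0.npz",p=p,d=d)
    c=optics.camera_params(n); print(n,np.round(c["mtx"],1).tolist(),np.round(c["R"],3).tolist(),np.round(c["t"],1), "cam pos",np.round(-c["R"].T@c["t"]))
print(optics.camera_params("wrist"),ctrl.tcp_to_tips); s=sensors.read_state();print(s["t"],s["eef_rot"],s["grip_width"])
E
```

```text
pics
top [[455.5, 0.0, 326.2], [0.0, 455.5, 240.9], [0.0, 0.0, 1.0]] [[0.0, -1.0, 0.027], [-0.992, -0.004, -0.124], [0.124, -0.027, -0.992]] [   2.8  473.4 1036.1] cam pos [ 341.   33. 1086.]
side [[530.0, 0.0, 319.8], [0.0, 530.0, 227.5], [0.0, 0.0, 1.0]] [[0.89, -0.456, 0.019], [-0.257, -0.535, -0.805], [0.377, 0.711, -0.594]] [-406.   193.5 1165.4] cam pos [ -29. -910.  855.]
{'mtx': array([[398.80180171,   0.        , 314.00130679],
       [  0.        , 398.80180171, 241.70427406],
       [  0.        ,   0.        ,   1.        ]]), 'T_tool_cam': array([[-1.25857886e-04, -9.53072879e-01, -3.02740931e-01,
         7.75024204e+01],
       [ 9.99999992e-01, -1.28639275e-04, -1.07526925e-05,
        -2.89148049e-01],
       [-2.86962743e-05, -3.02740930e-01,  9.53072887e-01,
        -1.18027719e+02],
       [ 0.00000000e+00,  0.00000000e+00,  0.00000000e+00,
         1.00000000e+00]])} 25.0
0.1 [[-8.94779919e-01  4.46505709e-01 -1.24432834e-03]
 [ 4.46507323e-01  8.94778246e-01 -1.76088265e-03]
 [ 3.27153771e-04 -2.13120415e-03 -9.99997675e-01]] 85.49941997580835
```

View pics/top0.png

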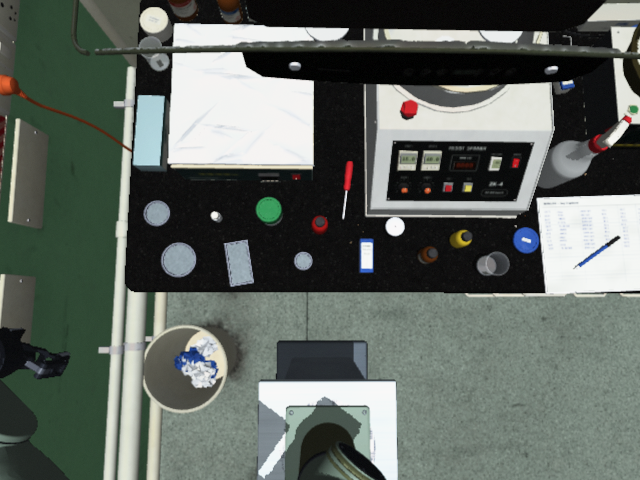

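View pics/side0.png

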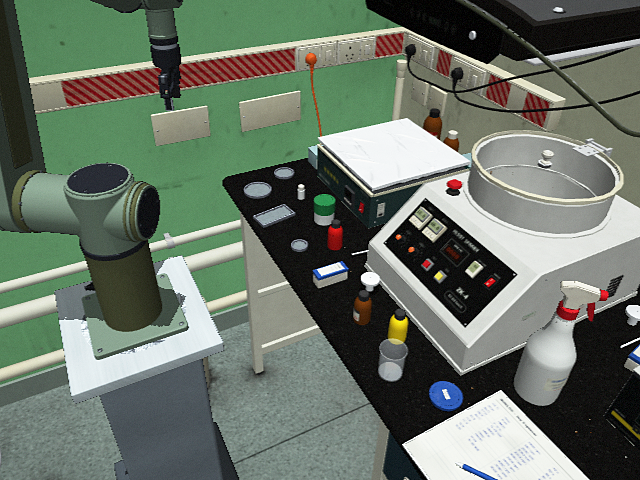

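The top view shows the holders: large (179,260), middle (157,213), box (239,263) and small (303,261). It also shows the vial (216,216), tub (268,209), slide box (366,255) and amber bottle (428,256). The red and yellow bottles are decoys. Next I'll measure by mask and ray.

```bash
cat > h.py <<'E'
from plant import ctrl,sensors,optics
import cv2,numpy as np
def cam(n,state=None):
    c=optics.camera_params(n)
    if n!="wrist": return c["mtx"],c["R"],c["t"]
    T=c["T_tool_cam"];Rw=state["eef_rot"]@T[:3,:3];pw=state["eef_rot"]@T[:3,3]+state["eef_pos"]
    return c["mtx"],Rw.T,-Rw.T@pw
def ray(c,uv,z):
    K,R,t=c; o=-R.T@t; d=R.T@np.linalg.solve(K,[uv[0],uv[1],1.]); return o+d*(z-o[2])/d[2]
def proj(c,X):
    K,R,t=c; p=K@(R@np.asarray(X,float)+t); return p[:2]/p[2]
def plane(c,cnt,z):
    return np.array([ray(c,p,z)[:2] for p in np.asarray(cnt).reshape(-1,2)])
def comps(mask,c,z,amin=40):
    out=[]
    cs,_=cv2.findContours(mask.astype(np.uint8),cv2.RETR_EXTERNAL,cv2.CHAIN_APPROX_NONE)
    for k in cs:
        if cv2.contourArea(k)<amin: continue
        P=plane(c,k,z).astype(np.float32); (cx,cy),(w,h),a=cv2.minAreaRect(P)
        m=cv2.moments(P.reshape(-1,1,2)); 
        u=k.reshape(-1,2).mean(0)
        out.append(dict(uv=u.round(),cen=np.array([m['m10']/m['m00'],m['m01']/m['m00']]),rect=(cx,cy),wh=(w,h),ang=a,area=m['m00'],P=P))
    return out
E
python3 - <<'E'
from h import *
f=np.load("top0.npz");p=f["p"];d=f["d"];c=cam("top")
crop=p[150:310,120:460];cv2.imwrite("pics/crop0.png",cv2.resize(crop[:,:,::-1],None,fx=2.3,fy=2.3,interpolation=cv2.INTER_CUBIC))
roi=np.zeros((480,640),bool);roi[185:288,135:520]=1
hsv=cv2.cvtColor(p,cv2.COLOR_RGB2HSV)
m=(p.max(2)>75)&roi
for o in comps(m,c,9):
    print(o["uv"],o["cen"].round(1),np.round(o["rect"],1),np.round(o["wh"],1),round(o["ang"],1),"eqd",round(2*(o["area"]/np.pi)**.5,1), hsv[int(o["uv"][1]),int(o["uv"][0])], d[int(o["uv"][1]),int(o["uv"][0])])
print(ray(c,(300,292),0))
E
```

```text
[493. 264.] [ 422.1 -396.6] [ 424.1 -395.2] [52.8 76. ] 0.1 eqd 64.4 [165   8 127] 1098.681
[303. 260.] [428.8  58.3] [428.9  58.1] [40.4 42.6] 0.2 eqd 42.2 [100  34 179] 1081.6886
[178. 259.] [431.  351.5] [431.7 351.7] [80.7 79.3] 2.0 eqd 80.5 [102  35 168] 1074.021
[238. 263.] [423.1 210.2] [423.2 210.1] [104.9  57.1] 9.6 eqd 84.7 [101  36 178] 1080.9795
[366. 255.] [441.8 -92.1] [442.5 -91.7] [33.5 81.7] 89.3 eqd 57.7 [ 60   2 246] 1054.334
[461. 239.] [ 480.4 -315.9] [ 481.4 -318.7] [38.6 47.9] 27.4 eqd 35.5 [ 25 195 165] 1036.8322
[517. 240.] [ 481.2 -456.3] [ 481.3 -455. ] [14.6 51.3] 87.0 eqd 26.7 [111 181 190] 1097.7975
[319. 224.] [517.5  19.2] [516.6  19.2] [38.8 35.9] 0.2 eqd 37.8 [110  12  65] 1016.9288
[215. 216.] [534.6 267.3] [534.9 266.8] [28.5 22.1] 76.1 eqd 24.0 [ 38   4 247] 1054.0382
[156. 213.] [541.8 407.3] [542.5 407.9] [60.4 61.5] 0.4 eqd 60.5 [101  38 170] 1087.507
[268. 209.] [552.2 141.9] [552.5 141.5] [58.5 59.8] 0.4 eqd 59.5 [ 71 158 155] 1031.4288
[467. 188.] [ 607.5 -340.9] [ 607.2 -341.9] [15.  22.7] 0.4 eqd 19.5 [ 28 144 216] 983.1564
[448. 188.] [ 607.2 -292.6] [ 606.9 -292.7] [15.  22.6] 0.4 eqd 19.3 [179 207 175] 984.7979
[429. 207.] [ 555.  -257.8] [ 547.8 -278.5] [377.9 124.6] 88.6 eqd 151.1 [ 90   5 191] 1023.4335
[345. 201.] [581.  -42.7] [570.9 -44.5] [17.1 84.3] 87.7 eqd 24.2 [150   1 235] 1099.5349
[354.80943821  64.88992732   0.        ]
```

View pics/crop0.png

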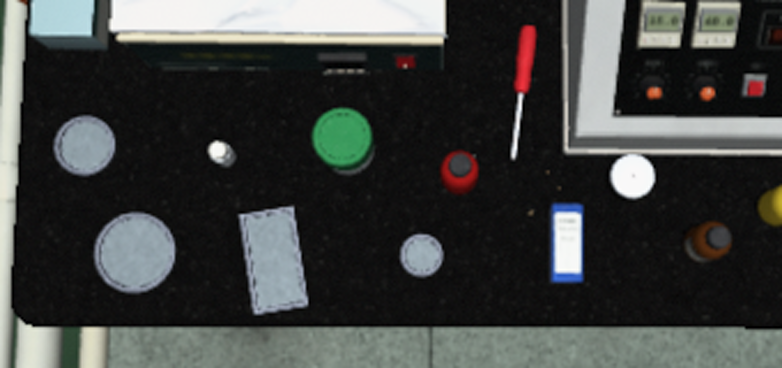

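All sizes match the ones given. Next, precise object points at their top heights, the bottle and vial across two views, and the obstacle heights.

```bash
python3 - <<'E'
from h import *
f=np.load("top0.npz");p=f["p"];d=f["d"];c=cam("top")
hsv=cv2.cvtColor(p,cv2.COLOR_RGB2HSV);H,S,V=[hsv[...,i].astype(int) for i in range(3)]
roi=np.zeros((480,640),bool);roi[185:288,135:450]=1
def show(n,m,z,a=40):
    for o in comps(m,c,z,a): print(n,o["uv"],o["cen"].round(1),np.round(o["rect"],1),np.round(o["wh"],1),round(o["ang"],1))
show("tub",(H>55)&(H<90)&(S>100)&roi,68)
b=np.zeros_like(roi);b[235:278,352:380]=1
show("box",(V>75)&b,36)
b=np.zeros_like(roi);b[238:272,412:446]=1
show("bottle amber",(V>40)&(S>90)&(H<20)&b,55)
show("bottle all",(V>48)&b,40)
b=np.zeros_like(roi);b[205:226,205:228]=1
show("vial all",(V>75)&b,30); show("vial cap",(V>215)&b,43,10)
# bottle depth and point cloud
K,R,t=c;o=-R.T@t
uu,vv=np.meshgrid(np.arange(640),np.arange(480))
X=(np.stack([(uu-K[0,2])/K[0,0]*d,(vv-K[1,2])/K[1,1]*d,d],-1)-t)@R
def st(n,r):
    q=X[r[0]:r[1],r[2]:r[3]].reshape(-1,3)
    print(n,q[q[:,2].argmax()].round(1), np.median(q,0).round(1))
for n,r in dict(bottle=(240,270,415,440),vial=(207,225,208,226),tub=(197,225,257,281),box=(240,272,358,374),red=(214,236,310,330),dish=(217,237,386,405)).items(): st(n,r)
for col in(180,240,300): print("hotplate",[ (r,X[r,col].round(0).tolist()) for r in range(160,190,5)])
for col in(400,440): print("centri",[ (r,X[r,col].round(0).tolist()) for r in range(185,225,6)])
for rr,cc in((60,300),(60,400),(78,300),(48,200)): print("hood",X[rr,cc].round(0))
for n,r in dict(bottle=(240,270,415,440),vial=(207,225,208,226)).items():
    q=X[r[0]:r[1],r[2]:r[3]].reshape(-1,3)
    zt=q[:,2].max()
    for lo,hi in((zt-8,zt+1),(20,zt-20),(20,zt+1)):
        s=q[(q[:,2]>lo)&(q[:,2]<hi)]; print(n,lo.round(),hi.round(),len(s),s.min(0).round(1) if len(s) else 0,s.max(0).round(1) if len(s) else 0)
E
```

```text
tub [269. 210.] [539.3 135.7] [539.7 135.5] [62.3 61. ] 0.7
box [366. 255.] [439.3 -89. ] [440.  -88.5] [32.6 79.6] 89.3
bottle amber [429. 254.] [ 438. -227.] [ 440.1 -230. ] [36.9 34.5] 16.9
bottle all [427. 256.] [ 441.1 -234.6] [ 438.7 -232.4] [34.2 45.2] 44.3
vial all [215. 216.] [530.9 262.7] [531.1 262.3] [28.  21.7] 76.1
vial cap [214. 215.] [531.5 263.2] [530.9 263.3] [13.4 13. ] 45.4
bottle [ 341.3   32.5 1086.3] [ 439.7 -229.9    1.9]
vial [ 341.3   32.5 1086.3] [533.6 262.    1.3]
tub [ 341.3   32.5 1086.3] [538.1 136.1  66.9]
box [ 341.3   32.5 1086.3] [439.5 -86.7  35.8]
red [ 341.3   32.5 1086.3] [507.6  20.2  39.3]
dish [ 341.3   32.5 1086.3] [ 506.7 -157.2   35.8]
hotplate [(160, [631.0, 317.0, 142.0]), (165, [626.0, 323.0, 120.0]), (170, [625.0, 332.0, 86.0]), (175, [636.0, 357.0, 4.0]), (180, [624.0, 357.0, -0.0]), (185, [612.0, 357.0, 1.0])]
hotplate [(160, [630.0, 189.0, 147.0]), (165, [628.0, 194.0, 118.0]), (170, [624.0, 198.0, 94.0]), (175, [624.0, 205.0, 51.0]), (180, [625.0, 213.0, 0.0]), (185, [613.0, 212.0, -0.0])]
hotplate [(160, [632.0, 63.0, 145.0]), (1
[... 162 characters left out ...]
3.0, 130.0]), (191, [573.0, -156.0, 115.0]), (197, [563.0, -158.0, 103.0]), (203, [551.0, -159.0, 92.0]), (209, [540.0, -162.0, 79.0]), (215, [537.0, -173.0, 20.0]), (221, [520.0, -170.0, 34.0])]
centri [(185, [585.0, -241.0, 125.0]), (191, [573.0, -243.0, 119.0]), (197, [563.0, -246.0, 105.0]), (203, [552.0, -250.0, 92.0]), (209, [540.0, -252.0, 82.0]), (215, [538.0, -269.0, 19.0]), (221, [527.0, -275.0, -1.0])]
hood [604.  49. 607.]
hood [600. -61. 618.]
hood [605.  50. 563.]
hood [613. 158. 613.]
bottle 1078.0 1087.0 4 [ 341.3   32.5 1086.3] [ 341.3   32.5 1086.3]Traceback (most recent call last):
  File "<stdin>", line 30, in <module>
AttributeError: 'int' object has no attribute 'round'
```

```bash
python3 - <<'E'
from h import *
f=np.load("side0.npz");p=f["p"]
cv2.imwrite("pics/side0c.png",cv2.resize(p[170:360,230:430][:,:,::-1],None,fx=3,fy=3,interpolation=cv2.INTER_CUBIC))
E
```

```text
(no output)
```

View pics/side0c.png

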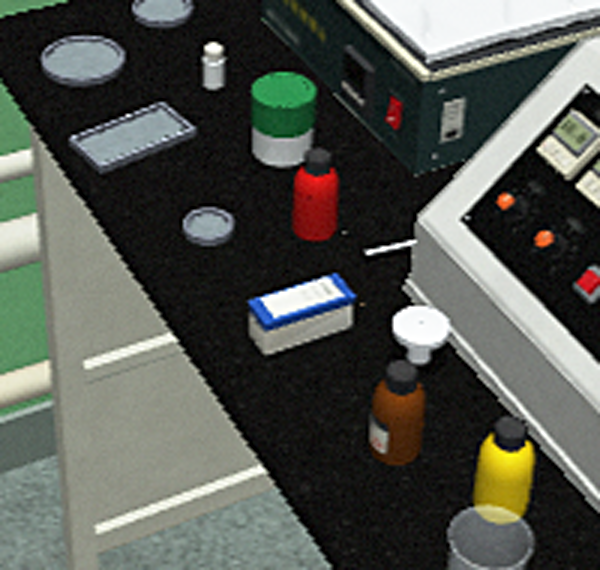

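```bash
python3 - <<'E'
from h import *
f=np.load("top0.npz");p=f["p"];c=cam("top");s=cam("side");ps=np.load("side0.npz")["p"]
hsv=cv2.cvtColor(p,cv2.COLOR_RGB2HSV);H,S,V=[hsv[...,i].astype(int) for i in range(3)]
b=np.zeros((480,640),bool);b[244:262,424:440]=1
for o in comps((V>45)&(S<70)&b,c,80,10): print("cap",o["uv"],o["cen"].round(1),o["wh"])
g=ray(c,(431.7,252.6),80);print(g)
# side: amber and vial & tub axes
hs=cv2.cvtColor(ps,cv2.COLOR_RGB2HSV);h,S2,v=[hs[...,i].astype(int) for i in range(3)]
b=np.zeros((480,640),bool);b[285:330,345:380]=1
for n,m,z in(("amber",(S2>120)&(h<20)&(v>60)&b,30),):
    for o in comps(m,s,z,40): print(n,o["uv"],o["cen"].round(1))
for n,X in dict(bottle=(*g[:2],30),vial=(531,263,21.5),tub=(540,136,34),box=(440,-88.5,36)).items(): print(n,proj(s,X).round(1),(np.array([proj(s,X)])-[230,170])*3)
K=optics.camera_params("wrist")
Rz=lambda a:np.array([[-np.cos(a),-np.sin(a)*1,0],[-np.sin(a),np.cos(a),0],[0,0,-1.]])
for n,q in dict(b=(440,-230),v=(531,263),t=(540,136),x=(440,-89),hl=(431,351),hm=(542,407)).items():
    for yaw in(0,): print(n,[None if (r:=ctrl.solve_ik([*q,z],Rz(yaw))) is None else np.round(r,2).tolist() for z in(20,200)])
E
```

```text
cap [433. 253.] [ 441.3 -233. ] (19.4522647857666, 18.680137634277344)
[ 441.48616952 -230.74114047   80.        ]
amber [363. 310.] [ 442.5 -230.1]
bottle [362.5 310.1] [[397.40119445 420.33357232]]
vial [301.5 192.7] [[214.45529501  68.06936647]]
tub [324.6 210.8] [[283.67071043 122.39056727]]
box [331.1 269.4] [[303.15590705 298.34526534]]
b [[-0.66, 0.38, 1.89, -0.0, 0.87, -2.23], [-0.66, 0.1, 1.79, -0.0, 1.25, -2.23]]
v [[0.31, 0.53, 1.65, -0.0, 0.96, -1.26], [0.31, 0.29, 1.55, -0.0, 1.29, -1.26]]
t [[0.09, 0.48, 1.74, -0.0, 0.92, -1.48], [0.09, 0.22, 1.65, -0.0, 1.28, -1.48]]
x [[-0.39, 0.3, 2.01, -0.0, 0.83, -1.96], [-0.39, -0.01, 1.9, -0.0, 1.25, -1.96]]
hl [[0.53, 0.47, 1.75, -0.0, 0.92, -1.04], [0.53, 0.22, 1.65, -0.0, 1.27, -1.04]]
hm [[0.52, 0.67, 1.41, -0.0, 1.06, -1.05], [0.52, 0.47, 1.32, -0.0, 1.36, -1.05]]
```

Top and side views agree to 1–2 mm. I'll start with the bottle.

```bash
cat >> h.py <<'E'
def Rz(a):
    c,s=np.cos(a),np.sin(a); return np.array([[-c,-s,0],[-s,c,0],[0,0,-1.]])
# note: y axis = (-s,c): tool yaw a about world z
def st(msg=""):
    s=sensors.read_state(); print(msg,"t%.1f"%s["t"],"pos",s["eef_pos"].round(1),"F",np.round(s["force"],1),"w%.1f"%s["grip_width"]);return s
def snap(fn):
    s=sensors.read_state();p,d=optics.grab_frame("wrist");cv2.imwrite(f"pics/{fn}.png",p[:,:,::-1]);np.savez(f"{fn}.npz",p=p,d=d,K=cam("wrist",s)[0],R=cam("wrist",s)[1],t=cam("wrist",s)[2])
def mark(fn,pts):
    f=np.load(fn+".npz");im=f["p"][:,:,::-1].copy();c=(f["K"],f["R"],f["t"])
    for X in pts:
        u=proj(c,X);cv2.circle(im,tuple(int(round(x)) for x in u),3,(255,0,255),-1)
    cv2.imwrite(f"pics/{fn}_m.png",im)
E
python3 - <<'E'
from h import *
ctrl.move_ptp([441.5,-231,170],Rz(0)); ctrl.gripper_to(65,40); st(); print(ctrl.tcp_to_tips)
snap("w_bot"); mark("w_bot",[(441.5,-231,80),(441.5,-231,0)])
E
```

```text
t3.2 pos [ 441.6 -230.8  170. ] F [0.5 0.1 0. ] w64.8
25.0
```

View pics/w_bot_m.png

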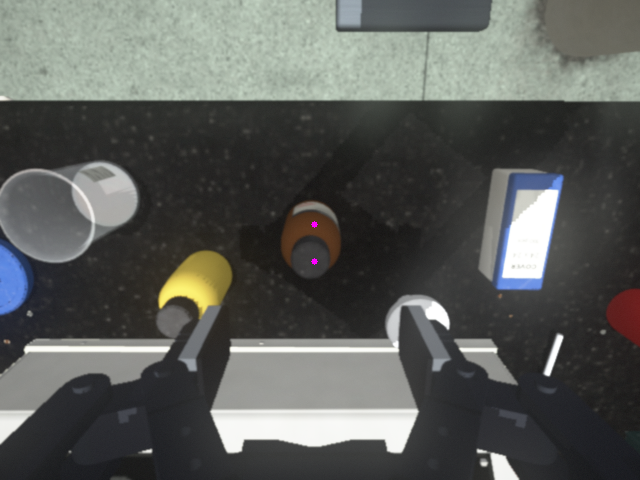

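The wrist view shows the amber bottle's cap at (310,256), against a prediction of (314,261). That is a 2–3 mm disagreement, so I'll average. The way down is clear.

```bash
python3 - <<'E'
from h import *
print(ctrl.move_l([440.5,-232,42],vel=120,threshold=15)); st("down")
ctrl.gripper_to(30,40); st("grip")
ctrl.move_l([440.5,-232,190],vel=150); s=st("lift")
ctrl.move_ptp([541.5,407,190],Rz(0)); st("over"); snap("w_hm"); mark("w_hm",[(541.8,407.4,9),(541.8+30,407.4,9),(541.8-30,407.4,9),(541.8,407.4+30,9),(541.8,407.4-30,9)])
E
```

```text
False
down t4.4 pos [ 441.2 -232.5   42.8] F [ 0.2  0.  -0.3] w65.2
grip t4.8 pos [ 441.2 -232.5   42.9] F [-0.  -0.1  5.7] w37.3
lift t5.9 pos [ 439.7 -231.4  188.7] F [-0.5 -0.4 -0.5] w37.3
over t8.2 pos [542.2 405.8 190.1] F [-0.3  0.3  0.6] w37.4
```

View pics/w_hm_m.png

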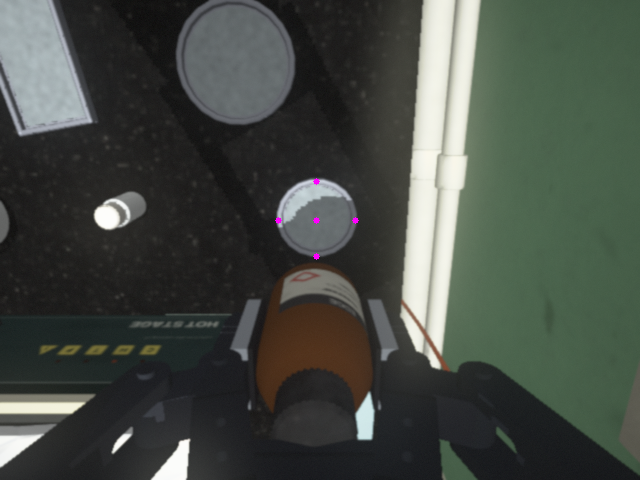

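Holder_middle appears at (317,218), within 2 px of the prediction. The bottle is held (width 37.3). Placing it.

```bash
python3 - <<'E'
from h import *
ctrl.move_l([541.8,407.2,60],vel=120); ctrl.hold(0.3); st("near")
print(ctrl.move_l([541.8,407.2,45.5],vel=25,threshold=5)); st("down")
ctrl.gripper_to(60); st("open"); ctrl.hold(.2)
ctrl.move_l([541.8,407.2,190],vel=150); ctrl.move_l([490,407.2,220],vel=150);st("up");snap("w_hm2")
p,d=optics.grab_frame("top");cv2.imwrite("pics/t1.png",p[:,:,::-1])
E
```

```text
near t9.8 pos [542.  407.4  60.6] F [ 0.5 -0.3 -1.5] w37.3
True
down t10.3 pos [541.5 407.   47. ] F [-0.2 -0.1  4.3] w37.4
open t10.7 pos [540.4 406.4  45.5] F [ 1.5 -0.3 -0.8] w60.3
up t12.5 pos [490.1 407.2 219.6] F [-0.6 -0.1 -0. ] w59.9
```

View pics/w_hm2.png

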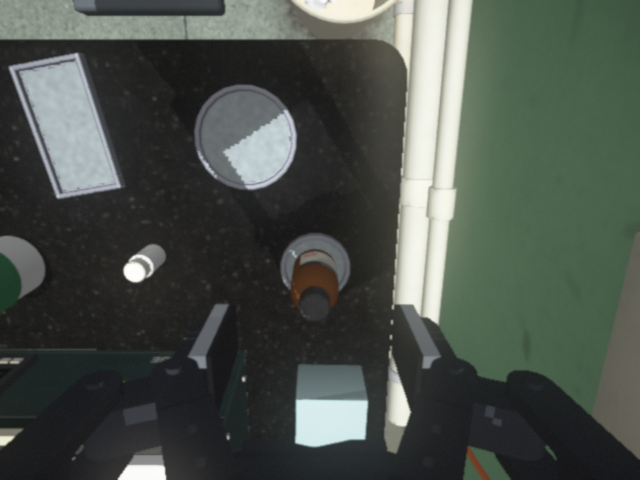

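The bottle stands inside its holder at (315,270), and contact came at the expected height. Next the vial, with its cap at (135,270) in this view.

```bash
python3 - <<'E'
from h import *
f=np.load("w_hm2.npz");c=(f["K"],f["R"],f["t"]);print("vial from wrist",ray(c,(135,270),43))
ctrl.move_ptp([531,263,150],Rz(0)); ctrl.gripper_to(50,30); ctrl.hold(.2); st()
snap("w_v"); mark("w_v",[(531,263,43),(531,263,0)])
E
```

```text
vial from wrist [529.28530079 264.59394414  43.        ]
 t13.8 pos [530.9 263.7 150.3] F [ 0.1 -0.5  0.9] w50.1
```

View pics/w_v_m.png

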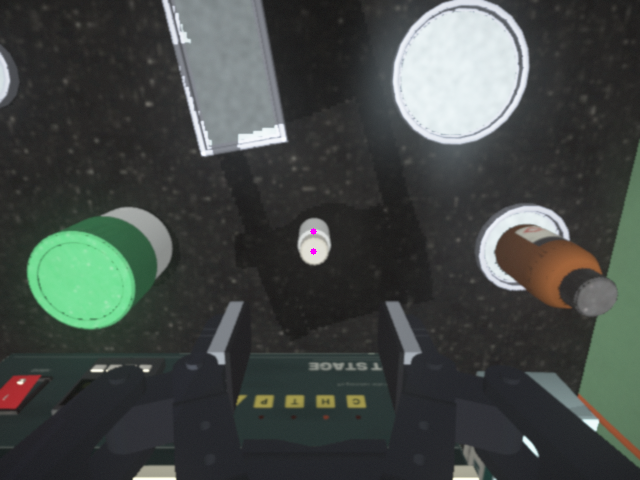

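The vial cap is at (314,249), within 2 px of the prediction. Picking it up.

```bash
python3 - <<'E'
from h import *
print(ctrl.move_l([530.5,263.5,34],vel=100,threshold=15)); ctrl.hold(.2); a=st("down")
ctrl.gripper_to(12,30); st("grip")
ctrl.move_l([530.5,263.5,150],vel=150); st("lift")
ctrl.move_ptp([428.8,58.3,150],Rz(0)); ctrl.hold(.2); st("over"); snap("w_hs"); mark("w_hs",[(428.8,58.3,9),(428.8+21,58.3,9),(428.8-21,58.3,9),(428.8,58.3+21,9),(428.8,58.3-21,9)])
E
```

```text
False
down t15.4 pos [531.  263.7  34.7] F [-0.8 -0.8  0.5] w49.9
grip t15.7 pos [530.7 263.6  34.3] F [-0.5 -0.7  1.6] w19.5
lift t16.7 pos [529.6 263.2 148.8] F [-0.6  0.1 -0.8] w19.2
over t17.8 pos [429.7  59.1 150.2] F [-1.1  0.2  0.5] w19.3
```

View pics/w_hs_m.png

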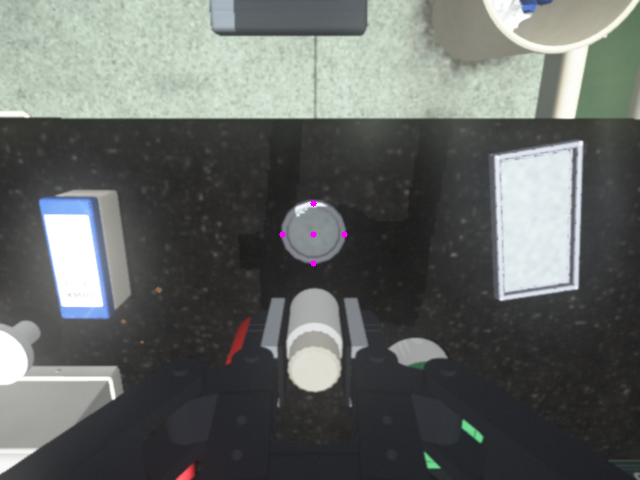

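The small holder is at (314,232), within 2 px of the prediction. Lowering the vial.

```bash
python3 - <<'E'
from h import *
ctrl.move_l([428.3,58.3,50],vel=100); ctrl.hold(0.3); st("near")
print(ctrl.move_l([428.3,58.3,37.3],vel=20,threshold=4)); st("down")
ctrl.gripper_to(45); st("open"); ctrl.hold(.2)
ctrl.move_l([428.3,58.3,150],vel=150); ctrl.hold(.2);st("up");snap("w_hs2")
# slide box
ctrl.move_ptp([439.5,-89,150],Rz(np.radians(-0.7))); ctrl.gripper_to(65,40);ctrl.hold(.2); st()
snap("w_x"); mark("w_x",[(439.8,-88.7,36)]+[(439.8+a,-88.7+b,36) for a in(-40,40) for b in(-16,16)])
E
```

```text
near t19.3 pos [428.7  58.3  50.4] F [-0.4  0.5  0. ] w19.6
True
down t19.9 pos [428.   58.3  38.2] F [-0.1  0.1  4.8] w19.3
open t20.2 pos [427.1  58.4  37.6] F [-0.3  0.2 -1.2] w44.8
up t21.5 pos [427.4  58.4 148.9] F [-0.1 -0.3  0.9] w45.0
 t22.8 pos [439.5 -88.6 150. ] F [-0.1 -0.3 -0.2] w65.2
```

View pics/w_hs2.png

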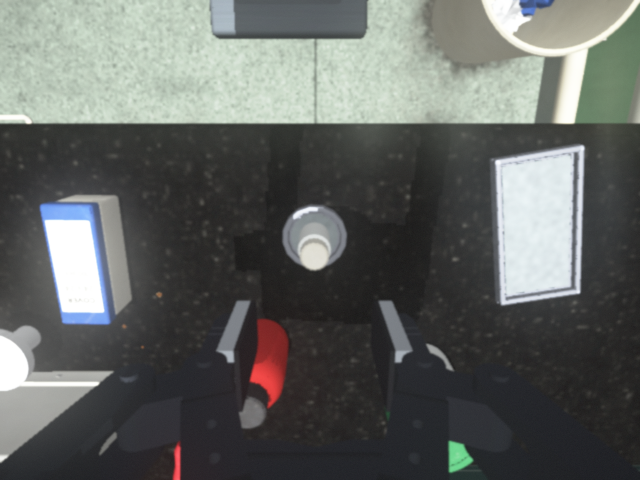

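View pics/w_x_m.png

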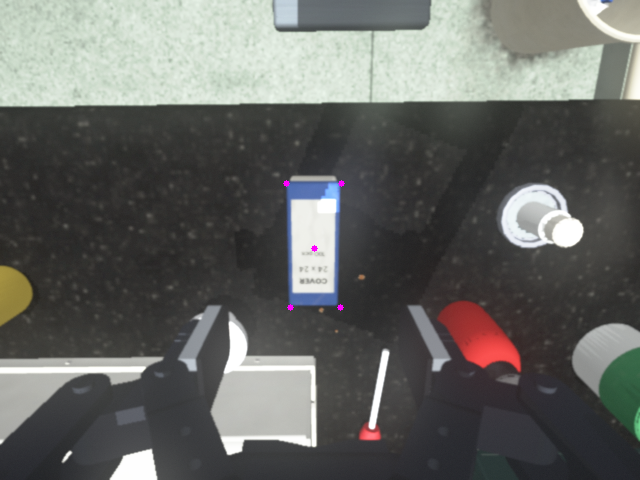

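The vial stands in the small holder. The slide box lid spans u 288–340 and v 180–305, matching the prediction. Picking it up and carrying it over its holder.

```bash
python3 - <<'E'
from h import *
print(ctrl.move_l([439,-88.7,34],vel=100,threshold=15)); ctrl.hold(.2); st("down")
ctrl.gripper_to(24,50); st("grip")
ctrl.move_l([439,-88.7,160],vel=130); st("lift")
a=np.radians(9.6)
ctrl.move_ptp([422.6,210.1,160],Rz(a)); ctrl.hold(.2); st("over"); snap("w_hx")
x=np.array([np.cos(a),np.sin(a),0]);y=np.array([-np.sin(a),np.cos(a),0]);C=np.array([423.1,210.1,9])
mark("w_hx",[C]+[C+i*52*x+j*28*y for i in(-1,1) for j in(-1,1)])
E
```

```text
False
down t24.3 pos [439.5 -88.9  34.6] F [-0.7  0.3  0.4] w64.8
grip t24.7 pos [439.4 -88.9  34.3] F [-0.6  0.   2.4] w30.6
lift t25.8 pos [438.2 -88.4 159. ] F [ 0.3  0.3 -0.9] w30.6
over t27.2 pos [423.1 209.  160. ] F [ 0.1 -0.7 -0.4] w30.4
```

View pics/w_hx_m.png

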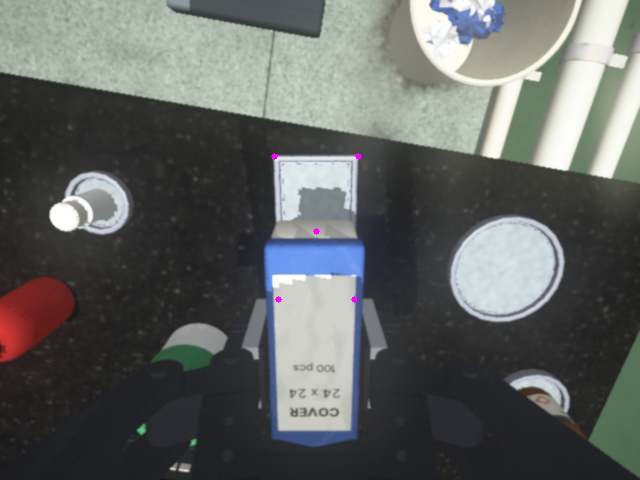

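The predicted corners (275,157) and (358,157) fall on the holder's rim, and the box is parallel to it. Placing it.

```bash
python3 - <<'E'
from h import *
a=np.radians(9.6)
ctrl.move_l([423.1,210,50],vel=100); ctrl.hold(0.3); st("near")
print(ctrl.move_l([423.1,210,37],vel=20,threshold=5)); st("down")
ctrl.gripper_to(60); st("open"); ctrl.hold(.2)
ctrl.move_l([423.1,210,150],vel=150); ctrl.hold(.2);st("up");snap("w_hx2")
ctrl.move_ptp([540,136,170],Rz(0)); ctrl.gripper_to(85,50);ctrl.hold(.2); st()
snap("w_t"); mark("w_t",[(540,136,68)]+[(540+i*29,136+j*29,68) for i,j in((0,1),(1,0),(-1,0),(0,-1))])
E
```

```text
near t28.8 pos [423.4 210.1  50.4] F [ 0.8 -0.9 -1. ] w30.8
True
down t29.3 pos [422.9 210.   38.3] F [-0.3  0.3  4.1] w30.8
open t29.7 pos [421.7 209.6  37.6] F [-0.5 -0.6  0.4] w60.0
up t31.0 pos [422.2 209.7 148.8] F [ 0.8  0.4 -0.6] w60.1
 t32.3 pos [539.9 136.2 170.1] F [-0.3  0.2 -0.6] w84.6
```

View pics/w_hx2.png

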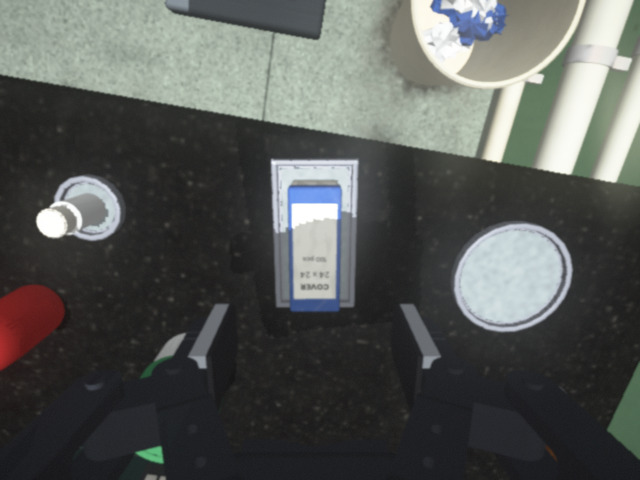

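View pics/w_t_m.png

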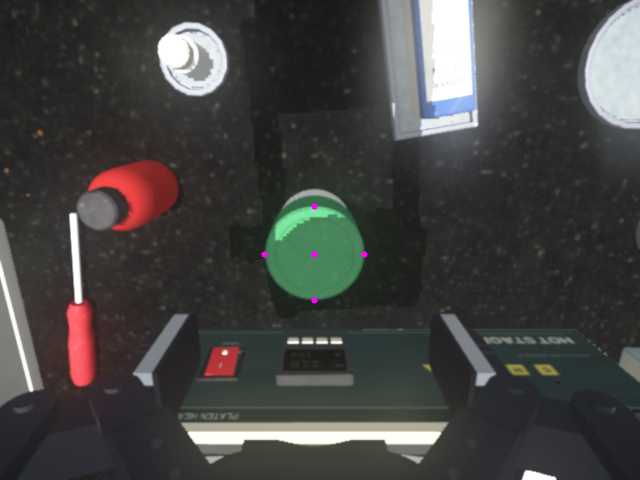

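The slide box sits in its holder. The tub lid, centred at (314,253), agrees with the marks. Picking up the tub.

```bash
python3 - <<'E'
from h import *
print(ctrl.move_l([540,136.2,58],vel=100,threshold=15)); ctrl.hold(.2); st("down")
ctrl.gripper_to(50,50); st("grip")
ctrl.move_l([540,136.2,180],vel=130); st("lift")
ctrl.move_ptp([431,351.5,180],Rz(0)); ctrl.hold(.2); st("over"); snap("w_hl")
mark("w_hl",[(431.3,351.6,9)]+[(431.3+i*41,351.6+j*41,9) for i,j in((0,1),(1,0),(-1,0),(0,-1))])
E
```

```text
False
down t33.8 pos [540.5 136.3  58.7] F [ 1.  -0.4 -0.1] w85.2
grip t34.2 pos [540.6 136.2  58.6] F [1.  0.4 2.7] w56.7
lift t35.3 pos [539.1 136.1 178.8] F [-0.7 -0.6 -1.1] w57.0
over t36.4 pos [432.1 350.3 180. ] F [ 0.9  0.7 -0.4] w56.8
```

View pics/w_hl_m.png

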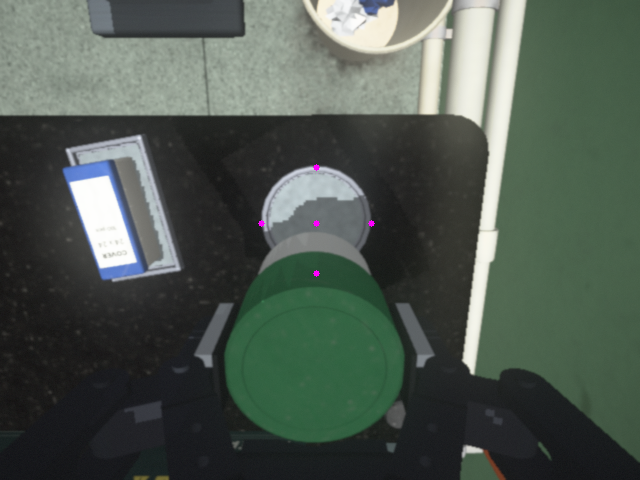

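The holder rim agrees with the marks (centre (316,222)). Placing the tub, then taking final pictures from clear poses.

```bash
python3 - <<'E'
from h import *
ctrl.move_l([431,351.5,75],vel=100); ctrl.hold(0.3); st("near")
print(ctrl.move_l([431,351.5,61.3],vel=20,threshold=5)); st("down")
ctrl.gripper_to(85); st("open"); ctrl.hold(.2)
ctrl.move_l([431,351.5,190],vel=150); ctrl.hold(.2);st("up");snap("w_hl2")
ctrl.move_ptp([360,60,300],Rz(0)); ctrl.hold(.3); st()
for n in("top","side"):
    p,d=optics.grab_frame(n); np.savez(f"{n}9.npz",p=p,d=d)
    q=p[170:300,120:330] if n=="top" else p[150:270,220:400]
    cv2.imwrite(f"pics/{n}9.png",cv2.resize(q[:,:,::-1],None,fx=3.5,fy=3.5,interpolation=cv2.INTER_CUBIC))
E
```

```text
near t38.0 pos [431.2 351.7  75.5] F [ 0.3  0.1 -1.3] w57.0
True
down t38.6 pos [430.7 351.4  62.6] F [-0.7 -1.1  3.2] w56.9
open t39.0 pos [429.8 350.8  61.5] F [ 0.1 -0.1  0.1] w85.5
up t40.4 pos [430.3 351.1 188.7] F [ 0.  -0.3 -0.5] w85.1
 t41.9 pos [360.1  60.5 299.7] F [-0.2  0.4 -0.4] w85.0
```

View pics/top9.png

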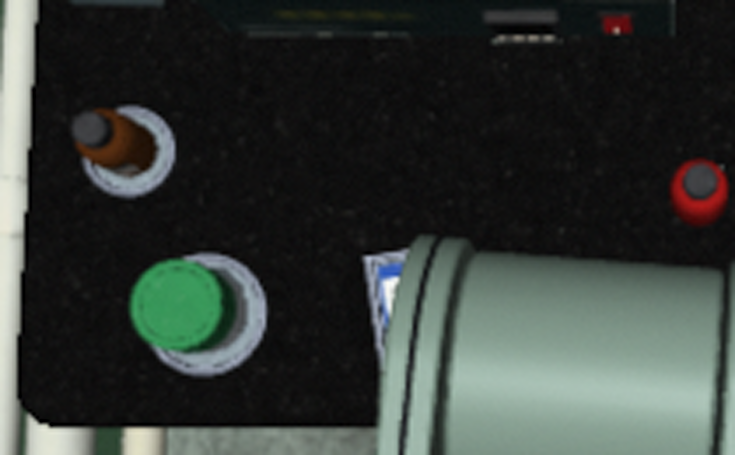

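View pics/side9.png

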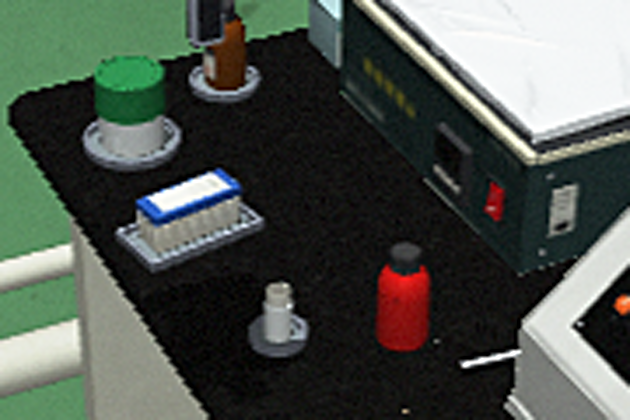

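View pics/w_hl2.png

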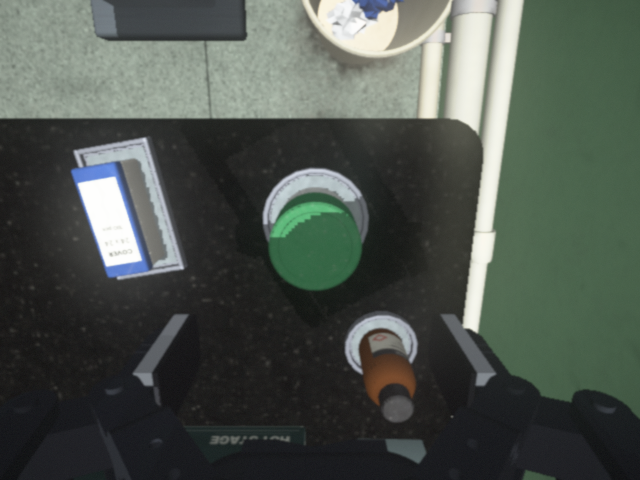

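All four stand in their holders. One last numerical check with the arm out of the top view.

```bash
python3 - <<'E'
from h import *
ctrl.move_ptp([400,-260,300],Rz(0)); ctrl.hold(.5); st()
p,d=optics.grab_frame("top");c=cam("top")
cv2.imwrite("pics/t_end.png",cv2.resize(p[170:300,120:340][:,:,::-1],None,fx=3.5,fy=3.5,interpolation=cv2.INTER_CUBIC))
hsv=cv2.cvtColor(p,cv2.COLOR_RGB2HSV);H,S,V=[hsv[...,i].astype(int) for i in range(3)]
roi=np.zeros((480,640),bool);roi[190:288,135:330]=1
def show(n,m,z,ref,a=12):
    for o in comps(m&roi,c,z,a): print(n,o["uv"],o["cen"].round(1),np.round(o["wh"],1),round(o["ang"],1),"off",(o["cen"]-ref).round(1))
show("tub",(H>55)&(H<90)&(S>100),72,(431.3,351.6))
show("boxlid",(H>105)&(H<125)&(S>130),40,(423.1,210.1))
r0=roi.copy(); roi[:]=0; roi[196:215,138:158]=1
show("bot cap",(V>45)&(S<70)&(V<120),84,(541.8,407.4))
roi[:]=0; roi[245:275,288:318]=1
show("vial",(V>205)&(S<30),47,(428.8,58.3))
E
```

```text
t43.8 pos [ 400.1 -259.7  300.1] F [-0.5 -0.  -0.3] w85.0
tub [171. 257.] [430.8 348.3] [67.2 56.5] 82.0 off [-0.5 -3.3]
boxlid [239. 277.] [388.7 203.7] [10.1 31.1] 13.2 off [-34.4  -6.4]
boxlid [236. 247.] [458.3 214.4] [11.6 29.9] 0.2 off [35.2  4.3]
bot cap [145. 206.] [542.7 406.8] [18.3 17.5] 2.7 off [ 0.9 -0.6]
vial [302. 259.] [429.  59.] [13.8 16. ] 0.2 off [0.2 0.7]
```

View pics/t_end.png

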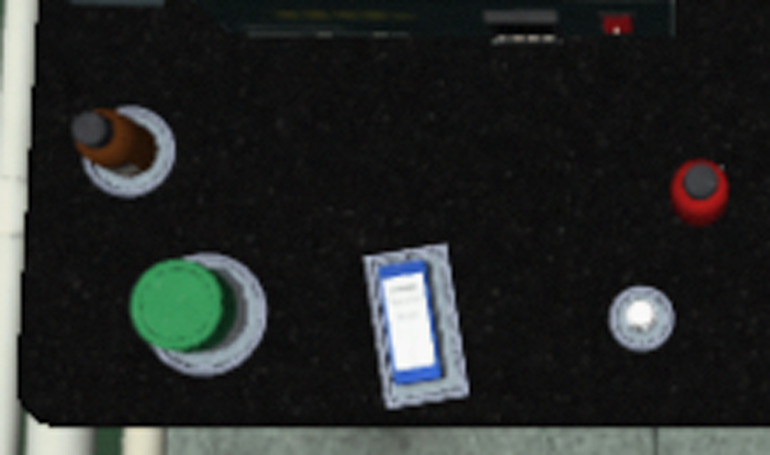

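The picture shows all four in place: bottle (125,145), tub (205,310), box (413,322) and vial (641,318). Offsets are about 1 mm. The tub's 3 mm reading is biased because its mask includes the side of the lid. Handing in.

```bash
python3 - <<'E'
from plant import ctrl
print(ctrl.finish_job())
E
```

```text
the job is handed in; nothing more can be done
None
```

I put the bottle, vial, slide box and tub into their own holders in that order, and handed the job in at about 44 s of the 128 s allowed. I re-checked each pick with the wrist camera. Every time an item was set down, contact came within about 0.3 mm of the expected height.

- **Final top-view offsets from the holder centres:** bottle about 1.1 mm, vial about 0.7 mm, slide box about 1.2 mm (mean of the lid's two visible end strips). The tub read 3.3 mm, which is too high because the colour mask included the side of its lid.
- **Upright and clear:** The pictures show all four upright inside the lips and the arm clear of everything. I judged tilt by eye rather than measuring it.
- **Disagreements:** The only one seen was 2–3 mm between the wrist and top cameras on the bottle cap before its grasp. I used the average, and no check failed.

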